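Hang the gel-bottle holder on its keyhole studs and put the bottle in

ROBOT

A 6-joint arm with a two-finger parallel gripper is mounted at the origin on the work surface. World frame = base frame: x ahead of the robot, y to its left, z up, the work surface at z = 0. Lengths are in m, angles in rad, forces in N, time in s.
With the tool pointing down it reaches from about 0.425 to 0.925 m from the base axis. Payload 12.5 kg.
Tool frame: the origin (TCP) lies midway between the tips of the shut fingers; the grasp point (between the pads) lies 19 mm behind it; z points along the fingers, y is the line along which they close (so a half turn about z gives the same grasp; the last joint's range is limited). The gripper opens to 85 mm and grips with 20 to 120 N. Pads are 22 mm wide; open, the fingers measure 114 mm over their backs; the gripper's body (76 mm by 85 mm) begins 54 mm behind the grasp point. The pads swing forward as they close: fully open they stand 13 mm farther back than shut.
Start: joints at [1.099, 0.491, 1.559, -0, 1.092, -0.106], TCP at [0.224, 0.584, 0.203] pointing down, gripper open.
Joint ranges: [-3.1, 3.1], [-0.84, 2.19], [0.05, 2.79], [-1.13, 4.28], [0.06, 2.93], [-2.69, 2.69]. Speed limits (rad/s): [2.22, 2.22, 2.79, 3.14, 3.14, 3.14].

INTERFACE

Orientations are given as a unit quaternion [w, x, y, z].
In Python, from cell import monitor, get_image, calibration, close_job gives the robot as it stands.
- The arm moves only by the shell command python3 -m crank 'ROWS'. ROWS is text: rows parted by semicolons, each of 5 numbers parted by spaces: the gripper's target within -1 to 1 (fully open at 1, half-way at 0, shut at -1), then the shift along the tool's x, y, z in mm, then the turn about the tool's z in rad. In form: jaw dx dy dz roll; .... A call has 1 to 8 rows; each row shifts and turns the commanded pose from where the row before left it, along the tool's axes as they then stand; what a row does not reach is not made up. A row lasts 1/12 s, in which the tool goes at most 41.7 mm and 7.16 degrees, less where a joint would pass 70% of its speed; a pose out of reach is approached as far as the arm can. A call is refused whole if a number of a shift passes 41.7 or a number of a turn 0.125, either way. A call with a gripper value outside its range is refused whole. The fingers move at their own pace and stop on an object; the grip force is fixed at half the most. Time passes only in rows, so rows that do not move let the fingers close. It gives the time, the measured TCP pose, the force, the opening and the grip force at its end, in the units of the state.
- monitor.sense(): the state, without advancing time (a new reading comes with each control period).
- get_image(name): name is "scene" or "top" or "wrist"; returns (picture, depth): 480x640x3 uint8, red, green, blue; 480x640 float32, m along the optical axis (not along the pixel's ray), 0 where there is no reading.
- calibration(name): a dict with "K" (3x3 intrinsics, pixels), "eye" and "rotation" of the camera in the world; the wrist camera has in their place "hand_eye" (4x4, takes a point from camera to tool coordinates, whose origin is the TCP and whose axes are the flange's). Camera axes: x right, y up, looking along -z (the intrinsics and any distortion apply to the point x, -y, -z); pixel columns grow to the right and rows downward; lengths in m; the calibration is good to about 2 mm. A picture is of the moment at which its call begins: read the wrist's pose just before it. calibration takes no time and is no camera call.
- close_job(): hands the job in; it is judged then, once.
The state is a dict: "time_s": time; "joints": joint angles; "qvel": joint speeds; "joint_efforts": joint torques, N m; "tool_pos": TCP position; "tcp_rot": TCP orientation; "ft_force": force on the tool from outside, world axes, zero at the start; "moment": the same for the moment, N m; "opening": opening from 0.0 (shut) to 1.0 (fully open); "grasp_force": force on a finger pad.
Only numpy, scipy, OpenCV 4.12 (cv2) and the standard library are available. Lean on these libraries where they do the work, as an engineer would, in place of code of your own. Each camera call takes 0.05 s, during which the arm holds its last target. There are 200 camera calls.

TASK

Set up the hand-gel point in the protective-clothing store: fit the loose white bottle holder onto the free pair of headed studs on the grey bench upstand, letting the stud heads through its two keyholes and lowering it so they lock behind the plate, then let go and press down on its top lip with your fingertips until it is fully home. Then stand the blue gel bottle upright in the holder, setting it down gently rather than dropping it. Leave the glove carton, the tape roll and the wipes tub where they are.

Things in the scene. Friction and masses are not known exactly. Their poses are not given: they have to be found in the camera images.
- studs (a point): Two brass-headed studs on the outer face of the grey upstand. Point midway between their axes, on that face, 96 mm above the bench. +x points out of the face as the studs do (roughly world +x, away from the robot), +y along it, z up. Studs at y -16 and +16 mm: shank 6.5 mm thick, 6 mm long, then a head 15 mm wide, 4 mm thick, ending 10 mm from the face.
- station: Grey steel upstand fixed to the bench; origin 96 mm below studs, same axes. Plate 10 mm thick, 108 mm tall, y from -88 to +215 mm; its foot, 5 mm thick, runs to x -80. A second identical holder with a short yellow soap bottle (black cap) is fixed on it, centred at y +140 mm: 75 mm out, 64 mm wide, bottle top 167 mm above the bench. Leave that one.
- holder: Loose white sheet-steel holder, a tray with a taller back plate, upright on the bench; 0.3 kg. Origin: rear face of the back plate, midway, underside; +x to the tray front, +z up. 75 deep (x), 64 wide (y), 56 mm tall. Back plate 4 mm, a black rubber strip under it; tray walls and floor 3 mm; walls 38 mm tall, sides 56 mm over the rear 26 mm. To hang it, its axes line up with those of studs.
- holder_grip (a point): Where to grasp the holder, fingers across its 64 mm width (y): midway, 32 mm in front of the rear face, 28 mm above its underside (half-way up), near its centre of mass. Axes as holder.
- slot_ends (a point): On the holder's rear face, 36 mm above its underside, midway between its keyholes (y -16, +16 mm); axes as holder. Keyhole: hole 22 mm wide, centre 20 mm below this point; a funnel 16 to 6 mm below it; then a slot 8.8 mm wide. Heads pass when this point is 20 mm above studs; slides down once the plate is under 2 mm off the face. Home: it meets studs within 2 mm.
- holder_lip (a point): Centre of the top of the holder's folded lip, where it is pressed: 56 mm above its underside, 6 mm in front of the rear face; 12 mm deep (x 0 to 12), 64 mm wide. Home, it is 116 mm above the bench, 8 mm over the upstand's edge. Lowered 8 mm or more from the holes the holder is caught and can be let go; it then drops or may bind part-way by friction. Home, it may lean out 3 degrees.
- seat (a point): Place for the bottle: on the holder's tray floor, 42 mm in front of the rear face, 3 mm above its underside; axes as holder. The inside is 58 mm wide and runs from x 4 to 72 mm of the rear face; the lip (to x 12) and stud heads (to x 10) stand into it. The bottle has 4 mm of room to each side, 5 mm to front and rear.
- bottle_grip (a point): Blue gel bottle with a white cap, round, standing on the bench, 0.22 kg. Point on its axis, 95 mm above its foot, where it can be grasped: 50 mm wide up to 110 mm, a shoulder to 119 mm, then a 32 mm wide cap up to 137 mm. +z up its axis.
- bottle_foot (a point): Centre of the underside of the blue gel bottle, 95 mm below bottle_grip.
- bottle: The blue gel bottle as a whole; origin at the centre of its underside.
- carton_mid (a point): Glove carton, white and blue, 120 x 240 x 75 mm (240 along its y), on the bench beyond the upstand; its centre. Not to be disturbed.
- tape_roll: Brown roll of packing tape lying flat, 100 mm wide, 48 mm tall; origin at the centre of its underside. Not to be disturbed.
- wipes_tub: White and green tub of wipes, 88 mm wide, 168 mm tall; origin at the centre of its underside. Not to be disturbed.
There are look-alikes about, which are no part of the job. There is more than one size of the bottle; the job needs the middle-sized.

How it is judged:
On the way, in this order (a step that is already met when the one before it is completed fails the run):
1. the holder is hung on the studs: both heads through the keyholes, the back plate against the upstand (x of slot_ends in the frame of studs between -0.003 and 0.004 m and z of slot_ends in the frame of studs between -0.004 and 0.024 m and y of slot_ends in the frame of studs between -0.004 and 0.004 m and angle between slot_ends's own z axis and vertical below 0.1 rad and angle between the y axis of slot_ends and the y axis of studs, either way round below 0.1 rad), for 0.1 s.
2. the holder is fully home, pressed down from above with the fingers on its lip (x of slot_ends in the frame of studs between -0.003 and 0.004 m and z of slot_ends in the frame of studs between -0.004 and 0.003 m and y of slot_ends in the frame of studs between -0.004 and 0.004 m and angle between slot_ends's own z axis and vertical below 0.1 rad and angle between the y axis of slot_ends and the y axis of studs, either way round below 0.1 rad and contact force between the fingers and holder above 2 N and z of the grasp point in the frame of holder_lip above 0.008 m), for 0.1 s.
At the end, for the whole second after the job is handed in: Holder home on the studs (slot ends within 3 mm of stud height, plate behind the heads, aligned and upright within 0.1 rad); bottle on its tray floor, within 10 mm front to back and 7 mm sideways of the seat, upright within 0.12 rad; both at rest (x of slot_ends in the frame of studs between -0.003 and 0.004 m and z of slot_ends in the frame of studs between -0.004 and 0.003 m and y of slot_ends in the frame of studs between -0.004 and 0.004 m and angle between slot_ends's own z axis and vertical below 0.1 rad and angle between the y axis of slot_ends and the y axis of studs, either way round below 0.1 rad and x of bottle_foot in the frame of seat between -0.01 and 0.01 m and y of bottle_foot in the frame of seat between -0.007 and 0.007 m and z of bottle_foot in the frame of seat between -0.004 and 0.005 m and angle between bottle_foot's own z axis and vertical below 0.12 rad and linear speed of each of holder, bottle below 0.03 m/s and angular speed of bottle below 0.3 rad/s); the robot touches nothing.
It fails at once if the bottle is dropped into the holder (faster than 0.5 m/s within 50 mm of its seat) (distance between bottle_foot and seat below 0.05 m and linear speed of bottle above 0.5 m/s).
It fails at once if the glove carton is moved by more than 30 mm or tipped (distance of carton_mid from where it was at the start of the episode above 0.03 m or angle between carton_mid's own z axis and vertical above 0.5 rad).
It fails at once if the tape roll is moved by more than 30 mm or tipped (distance of tape_roll from where it was at the start of the episode above 0.03 m or angle between tape_roll's own z axis and vertical above 0.5 rad).
It fails at once if the wipes tub is moved by more than 30 mm or tipped (distance of wipes_tub from where it was at the start of the episode above 0.03 m or angle between wipes_tub's own z axis and vertical above 0.5 rad).
It also fails if it takes over 72 s, if anything falls off the work surface, if the arm or the gripper's body presses on something with over 40 N, if the wrist force passes 120 N, or if a joint passes its speed limit or range.

## Working session

There is one attempt and no reset: what is moved stays moved. The work goes in short steps, Python scripts to look and compute and a shell command to move; the robot and the scene stay as the last step left them, time stands still between calls to the robot, and variables do not carry over. Pictures are saved under pics/ and viewed, at most 15 in all, crops included, and the job is handed in when it is done.

```bash
ls; mkdir -p pics
cat > h.py <<'E'
import numpy as np, cv2
from cell import monitor, get_image, calibration
from scipy.spatial.transform import Rotation as R
def cam(name):
    c=calibration(name);K=np.array(c["K"])
    if name=="wrist":
        s=monitor.sense();q=s["tcp_rot"];T=np.eye(4);T[:3,:3]=R.from_quat([q[1],q[2],q[3],q[0]]).as_matrix();T[:3,3]=s["tool_pos"]
        M=T@np.array(c["hand_eye"]);return K,M[:3,3],M[:3,:3],c
    Rm=np.array(c["rotation"])
    if Rm.size==4: Rm=R.from_quat([Rm[1],Rm[2],Rm[3],Rm[0]]).as_matrix()
    return K,np.array(c["eye"]),Rm,c
def snap(name):
    C=cam(name);p,d=get_image(name);return C,p,d
def world(C,u,v,d):
    K,e,Rm,_=C
    u=np.asarray(u,float);v=np.asarray(v,float);d=np.asarray(d,float)
    return e+np.stack([(u-K[0,2])/K[0,0]*d,-(v-K[1,2])/K[1,1]*d,-d],-1)@Rm.T
def plane(C,u,v,z):
    a=world(C,u,v,1.0)-C[1];return C[1]+a*(z-C[1][2])/a[2]
def proj(C,P):
    K,e,Rm,_=C;p=(np.asarray(P)-e)@Rm
    return np.array([K[0,0]*p[0]/-p[2]+K[0,2],K[1,1]*-p[1]/-p[2]+K[1,2]])
def save(p,n): cv2.imwrite("pics/"+n,cv2.cvtColor(p,cv2.COLOR_RGB2BGR))
E
python3 - <<'E'
from h import *
print(monitor.sense())
for n in("scene","top"):
    C,p,d=snap(n);print(n,C);save(p,n+".png");np.savez(n,p=p,d=d)
print(calibration("wrist"))
E
```

```text
pics
{'time_s': 0.0, 'joints': array([ 1.09939105e+00,  4.91550994e-01,  1.55948869e+00,  8.87315279e-06,
        1.09167895e+00, -1.05596426e-01]), 'qvel': array([-0.00073651,  0.00037199,  0.00117067, -0.00195467,  0.00185799,
       -0.00037343]), 'joint_efforts': array([ 2.96752092e-03, -6.18450522e+01, -2.61582595e+01, -1.05506974e-04,
        4.19283140e-03,  1.90728508e-05]), 'tool_pos': array([0.22341614, 0.58341332, 0.20191956]), 'tcp_rot': array([-1.63952926e-04,  1.81888302e-01,  9.83319037e-01, -5.38604038e-04]), 'ft_force': array([-0.35360977,  0.28156339, -0.05379442]), 'moment': array([-0.02223675,  0.01751571, -0.03652134]), 'grasp_force': 0.0, 'opening': 0.9988584048630944}
scene (array([[469.2166074 ,   0.        , 319.06879224],
       [  0.        , 469.2166074 , 247.87570705],
       [  0.        ,   0.        ,   1.        ]]), array([ 1.00169748, -0.50547103,  0.66649176]), array([[ 0.78319116, -0.38695798,  0.48669819],
       [ 0.62166826,  0.50222601, -0.60108037],
       [-0.01183964,  0.77332565,  0.63389846]]), {'K': array([[469.2166074 ,   0.        , 31
[... 694 characters left out ...]
936 ],
       [  0.        ,   0.        ,   1.        ]]), 'eye': array([0.41939936, 0.03348906, 1.41055027]), 'rotation': array([-0.70173738, -0.03556687,  0.045083  ,  0.71011772])})
{'K': array([[428.99981535,   0.        , 315.47465999],
       [  0.        , 428.99981535, 237.04349954],
       [  0.        ,   0.        ,   1.        ]]), 'hand_eye': array([[-7.65174829e-04,  9.55078578e-01,  2.96351690e-01,
         7.60718686e-02],
       [ 9.99999134e-01,  4.13398157e-04,  1.24968561e-03,
        -9.39317146e-06],
       [ 1.07103671e-03,  2.96352389e-01, -9.55078067e-01,
        -1.72049456e-01],
       [ 0.00000000e+00,  0.00000000e+00,  0.00000000e+00,
         1.00000000e+00]])}
```

View pics/scene.png

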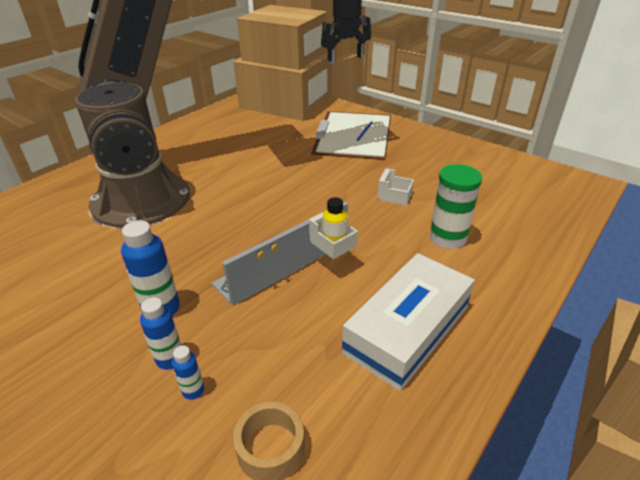

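View pics/top.png

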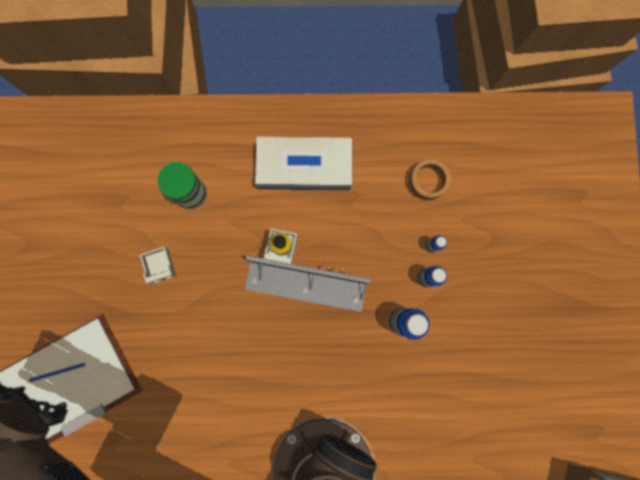

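Top view: the loose holder is at (157,264), and the fixed holder with the yellow bottle is at (280,243). The free brass studs are at about (320,269) and (340,271), or (261,254) and (274,248) in the scene view.
Bottle candidates, as top / scene pixels:
- large: (411,322) / (150,270)
- **middle**: (433,276) / (161,335), my choice
- small: (437,242) / (187,374)

Holder candidates: the loose one (157,264), chosen, and the fixed one, not to be touched.

Run:
```python
from h import *
Z={n:np.load(n+".npz") for n in("scene","top")}
C={n:cam(n) for n in Z}
def pts(n,u0,u1,v0,v1):
    d=Z[n]["d"][v0:v1,u0:u1];v,u=np.mgrid[v0:v1,u0:u1]
    return world(C[n],u,v,d),Z[n]["p"][v0:v1,u0:u1].astype(int),u,v
# bottles: white caps / blue in both views
for n,boxes in (("top",[(390,435,305,345),(418,450,262,290),(424,450,232,254)]),("scene",[(115,185,215,325),(135,185,295,370),(168,207,342,402)])):
    for b in boxes:
        P,p,u,v=pts(n,*b);m=(p[...,2]>p[...,0]+50)&(p[...,2]>90)
        w=(p.min(-1)>150)&(P[...,2]>.03)
        print(n,b,"blue zmax",np.percentile(P[m][:,2],98).round(3),"mid",np.median(P[m],0).round(3),"white z pct",np.percentile(P[w][:,2],[2,50,98]).round(3),"centre of top",np.median(P[w&(P[...,2]>np.percentile(P[w][:,2],90)-.008)],0).round(3))
for n,b in (("top",(135,180,240,290)),("scene",(374,418,165,208))):
    P,p,u,v=pts(n,*b);m=(P[...,2]>.012)
    q=P[m];print(n,"holder n",m.sum(),np.percentile(q,[2,50,98],axis=0).round(3).tolist(), cv2.minAreaRect((q[:,:2]*1000).astype(np.float32)))
# studs brass
for n,b in (("top",(310,350,262,276)),("scene",(250,285,240,264))):
    P,p,u,v=pts(n,*b);m=(p[...,0]>p[...,2]+60)&(p[...,0]>110)&(P[...,2]>.05)
    k,l,s,c=cv2.connectedComponentsWithStats(m.astype(np.uint8))
    for i in range(1,k):
        print(n,"stud",s[i,4],(c[i]+[b[0],b[2]]).round(1),np.median(P[l==i],0).round(4))
# upstand top edge and face
P,p,u,v=pts("top",240,375,250,312);m=(abs(P[...,2]-.108)<.008);q=P[m];l=cv2.fitLine((q[:,:2]).astype(np.float32),cv2.DIST_L2,0,.01,.01).ravel();print("edge top",m.sum(),l,np.median(q[:,2]))
P,p,u,v=pts("scene",222,310,215,310);m=(P[...,2]>.03)&(P[...,2]<.1)&(np.ptp(p,-1)<30)
q=P[m];c=np.median(q,0);q=q[np.linalg.norm(q-c,axis=1)<.12];
for _ in range(4):
    c=q.mean(0);nn=np.linalg.svd(q-c)[2][2];q=q[abs((q-c)@nn)<.004]
print("face",len(q),c,nn,np.degrees(np.arctan2(nn[1],nn[0])))
```

```text
top (390, 435, 305, 345) blue zmax 0.169 mid [ 0.356 -0.193  0.164] white z pct [0.191 0.196 0.202] centre of top [ 0.362 -0.209  0.196]
top (418, 450, 262, 290) blue zmax 0.121 mid [ 0.46  -0.261  0.115] white z pct [0.133 0.137 0.141] centre of top [ 0.473 -0.275  0.137]
top (424, 450, 232, 254) blue zmax 0.09 mid [ 0.544 -0.28   0.084] white z pct [0.096 0.102 0.106] centre of top [ 0.556 -0.291  0.102]
scene (115, 185, 215, 325) blue zmax 0.17 mid [ 0.39  -0.228  0.144] white z pct [0.064 0.195 0.198] centre of top [ 0.364 -0.208  0.196]
scene (135, 185, 295, 370) blue zmax 0.119 mid [ 0.49  -0.287  0.099] white z pct [0.04  0.136 0.139] centre of top [ 0.474 -0.273  0.137]
scene (168, 207, 342, 402) blue zmax 0.088 mid [ 0.567 -0.297  0.074] white z pct [0.04  0.101 0.104] centre of top [ 0.557 -0.289  0.101]
top holder n 461 [[0.466, 0.369, 0.014], [0.496, 0.405, 0.039], [0.552, 0.449, 0.066]] ((491.2469787597656, 241.08628845214844), (429.1510314941406, 94.1496353149414), 83.2835464477539)
scene holder n 721 [[0.474, 0.373, 0.013], [0.507, 0.397, 0.032], [0.555, 0.452, 0.058]] ((730.02197265625, -37.13275146484375), (82.83700561523438, 1079.6904296875), 25.73003578186035)
top stud 1 [311. 263.] [0.4194 0.0335 1.4106]
top stud 1 [328. 263.] [0.4194 0.0335 1.4106]
top stud 1 [344. 262.] [0.4194 0.0335 1.4106]
top stud 12 [328.5 267.8] [ 0.4946 -0.0183  0.1019]
top stud 11 [341.7 270.5] [ 0.4892 -0.0505  0.1018]
scene stud 35 [274.  247.2] [ 0.4962 -0.0176  0.0985]
scene stud 38 [260.1 254.3] [ 0.4899 -0.0488  0.0977]
edge top 652 [0.21231589 0.9772011  0.495291   0.03748492] 0.10789422544802252
face 2229 [ 0.48483379 -0.0252869   0.06509364] [-0.97987122  0.19961843  0.00220869] 168.48532474500885
```

The middle bottle's top measures 0.137 m in both views, and the studs are at z≈0.098. Both match the text. Next I move over the loose holder for a close look.

```bash
cat >> h.py <<'E'
def togo(P,yaw=None):
    s=monitor.sense();q=s["tcp_rot"];M=R.from_quat([q[1],q[2],q[3],q[0]]).as_matrix()
    print("t",round(s["time_s"],2),"tcp",s["tool_pos"].round(4),"d tool mm",((np.array(P)-s["tool_pos"])@M*1000).round(1),end=" ")
    ty=np.arctan2(M[1,1],M[0,1]); print("tool y dir deg",np.degrees(ty).round(2),"z",M[:,2].round(4),end=" ")
    if yaw is not None:
        e=(yaw-ty+np.pi/2)%np.pi-np.pi/2; print("roll",round(-e,4),end=" ")
    print("f",s["ft_force"].round(1),"open",round(s["opening"],3),"grip",round(s["grasp_force"],1))
E
python3 -m crank '1 -41 -8 -6 0; 1 -41 -8 -6 0; 1 -41 -8 -6 0; 1 -41 -8 -6 0; 1 -41 -8 -6 0; 1 -41 -8 -6 0; 1 -41 -8 -6 0; 1 -41 -8 -6 0'
python3 -m crank '1 0 0 0 0; 1 0 0 0 0; 1 0 0 0 0'
python3 - <<'E'
from h import *
togo([.51,.405,.25])
C,p,d=snap("wrist");save(p,"w1.png");np.savez("w1",p=p,d=d,e=C[1],r=C[2])
E
```

```text
time_s: 0.77
tool_pos: [0.5048, 0.4073, 0.25]
tcp_rot: [-0.0, 0.182, 0.983, -0.0]
ft_force: [0.4, 0.8, 0.3]
opening: 1.0
grasp_force: 0.0
time_s: 1.02
tool_pos: [0.503, 0.4087, 0.2494]
tcp_rot: [-0.0, 0.182, 0.983, -0.0]
ft_force: [-1.2, -0.5, -0.4]
opening: 1.001
grasp_force: 0.0
t 1.02 tcp [0.503  0.4087 0.2494] d tool mm [-7.8 -1.  -0.6] tool y dir deg 69.01 z [-1.e-03 -3.e-04 -1.e+00] f [-1.2 -0.5 -0.4] open 1.001 grip 0.0
```

View pics/w1.png

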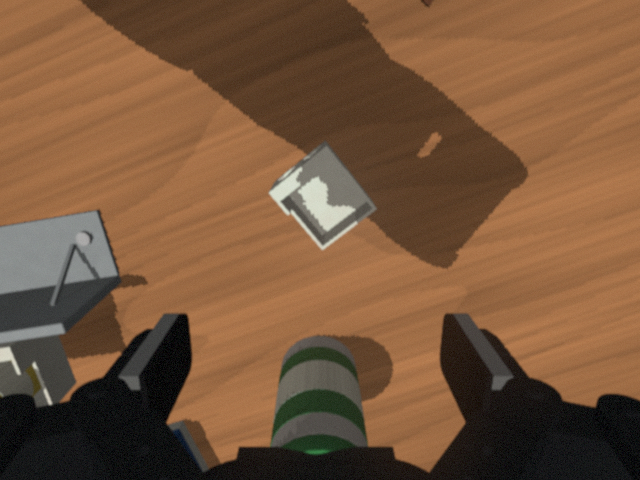

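Wrist view: the loose holder is at (322,195). Its corners are about (270,190), (322,145), (375,207) and (322,248), with the lip apparently along the upper-left edge. The tub is at (320,390). Next I measure the holder from this view.

Run:
```python
from h import *
w=np.load("w1.npz");C=(cam("wrist")[0],w["e"],w["r"],0);d=w["d"]
v,u=np.mgrid[120:270,240:400];P=world(C,u,v,d[120:270,240:400]);z=P[...,2]
m=(z>.012)&(z<.075)
k,l,s,c=cv2.connectedComponentsWithStats(m.astype(np.uint8));i=1+s[1:,4].argmax();q=P[l==i]
print(len(q),"z pct",np.percentile(q[:,2],[2,10,50,90,98]).round(4))
r=cv2.minAreaRect((q[:,:2]*1000).astype(np.float32));print("all",r)
t=q[q[:,2]>.0525];rt=cv2.minAreaRect((t[:,:2]*1000).astype(np.float32));print("lip",len(t),t.mean(0),rt, cv2.boxPoints(rt))
for a,b in((.034,.042),(.048,.060)):
    t=q[(q[:,2]>a)&(q[:,2]<b)];print(a,len(t),t.mean(0).round(4))
# two-view: height of tub and its axis
T=np.load("top.npz");Ct=cam("top");vv,uu=np.mgrid[160:205,155:205];Q=world(Ct,uu,vv,T["d"][160:205,155:205]);g=Q[...,2]>.15
print("tub",cv2.minEnclosingCircle((Q[g][:,:2]*1000).astype(np.float32)),np.median(Q[g],0))
im=cv2.resize(w["p"][120:270,240:400],None,fx=4,fy=4,interpolation=cv2.INTER_CUBIC);save(im,"w1c.png")
```

```text
2786 z pct [0.0139 0.0213 0.0398 0.0573 0.058 ]
all ((511.6125183105469, 412.7557373046875), (75.67877197265625, 64.43354034423828), 17.592134475708008)
lip 1223 [0.48244156 0.40410206 0.05665617] ((487.9527587890625, 405.3775634765625), (26.1318302154541, 64.22030639648438), 17.74081039428711) [[465.72388 431.97937]
 [485.29254 370.8131 ]
 [510.18164 378.77576]
 [490.61298 439.94202]]
0.034 731 [0.5282 0.4167 0.0382]
0.048 1273 [0.4824 0.404  0.0564]
tub ((572.6077880859375, 201.77293395996094), 227.5792999267578) [0.69696696 0.33241526 0.16748077]
```

View pics/w1c.png

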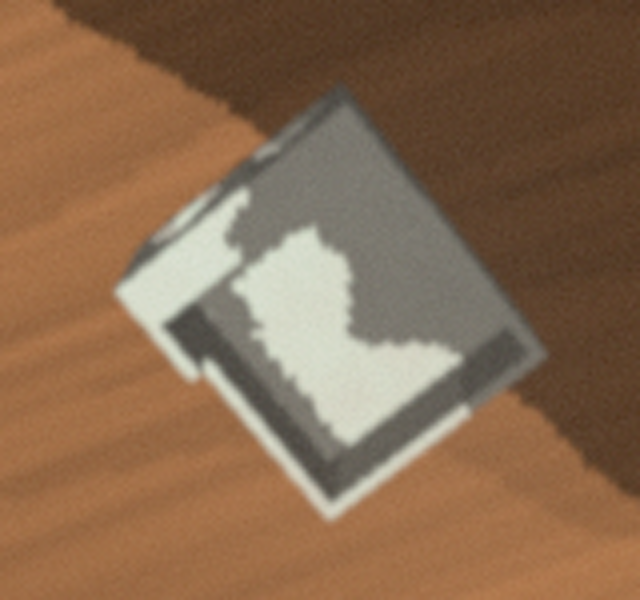

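The lip is at the rear (rear corners (0.466,0.432) and (0.485,0.371)), height 56 mm, footprint 75×64, all matching the text. The holder's yaw is 17.7° and the grip point is (0.5064, 0.4111). I rotate while descending.

```bash
python3 -m crank '1 0 0 20 -0.1125; 1 0 0 20 -0.1125; 1 0 0 20 -0.1125; 1 0 0 20 -0.1125; 1 0 0 20 -0.1125; 1 0 0 20 -0.1125; 1 0 0 0 0; 1 0 0 0 0'
python3 - <<'E'
from h import *
togo([.5064,.4111,.007],np.radians(107.66))
E
```

```text
time_s: 1.73
tool_pos: [0.5021, 0.4095, 0.1295]
tcp_rot: [-0.001, -0.153, 0.988, -0.0]
ft_force: [0.1, 0.6, 0.7]
opening: 0.999
grasp_force: 0.0
t 1.73 tcp [0.5021 0.4095 0.1295] d tool mm [ -4.8   0.3 122.5] tool y dir deg 107.61 z [-1.6e-03 -9.0e-04 -1.0e+00] roll -0.0009 f [0.1 0.6 0.7] open 0.999 grip 0.0
```

```bash
python3 -m crank '1 -5 0 30 0; 1 0 0 30 0; 1 0 0 30 0; 1 0 0 22 0; 1 0 0 10 0; 1 0 0 0 0; 1 0 0 0 0'
python3 -m crank '-1 0 0 0 0; -1 0 0 0 0; -1 0 0 0 0; -1 0 0 0 0; -1 0 0 0 0; -1 0 0 0 0; -1 0 0 0 0; -1 0 0 0 0'
python3 - <<'E'
from h import *
togo([.5064,.4111,.12],np.radians(78))
E
```

```text
time_s: 2.32
tool_pos: [0.5086, 0.4111, 0.0093]
tcp_rot: [0.001, -0.153, 0.988, 0.0]
ft_force: [-0.1, 0.3, 0.8]
opening: 0.999
grasp_force: 0.0
time_s: 2.98
tool_pos: [0.509, 0.4109, 0.0109]
tcp_rot: [0.002, -0.154, 0.988, 0.001]
ft_force: [-2.4, -2.3, 13.9]
opening: 0.699
grasp_force: 61.1
t 2.98 tcp [0.509  0.4109 0.0109] d tool mm [   2.1    1.1 -109.1] tool y dir deg 107.69 z [ 0.003  0.002 -1.   ] roll 0.5183 f [-2.4 -2.3 13.9] open 0.699 grip 61.1
```

Gripped: opening 0.70, about 60 mm, close to the 64 mm width. Lift, then measure the holder in the hand.

```bash
python3 -m crank '-1 0 0 -15 0; -1 0 0 -30 0; -1 0 0 -35 0; -1 0 0 -40 0; -1 0 0 -40 0; -1 0 0 -40 0; -1 0 0 -30 0; -1 0 0 -20 0'
python3 -m crank '-1 0 0 0 0; -1 0 0 0 0'
python3 - <<'E'
from h import *
togo([.5064,.4111,.26],np.radians(78))
C,p,d=snap("wrist");save(p,"w2.png");np.savez("w2",p=p,d=d,e=C[1],r=C[2])
E
```

```text
time_s: 3.65
tool_pos: [0.5083, 0.4105, 0.2629]
tcp_rot: [0.002, -0.154, 0.988, 0.001]
ft_force: [0.5, -0.3, -3.3]
opening: 0.693
grasp_force: 65.5
time_s: 3.82
tool_pos: [0.5079, 0.4103, 0.2588]
tcp_rot: [0.001, -0.154, 0.988, 0.0]
ft_force: [0.3, 0.1, -3.2]
opening: 0.692
grasp_force: 65.4
t 3.82 tcp [0.5079 0.4103 0.2588] d tool mm [ 1.2  1.2 -1.2] tool y dir deg 107.71 z [ 0.0017  0.0012 -1.    ] roll 0.5185 f [ 0.3  0.1 -3.2] open 0.692 grip 65.4
```

View pics/w2.png

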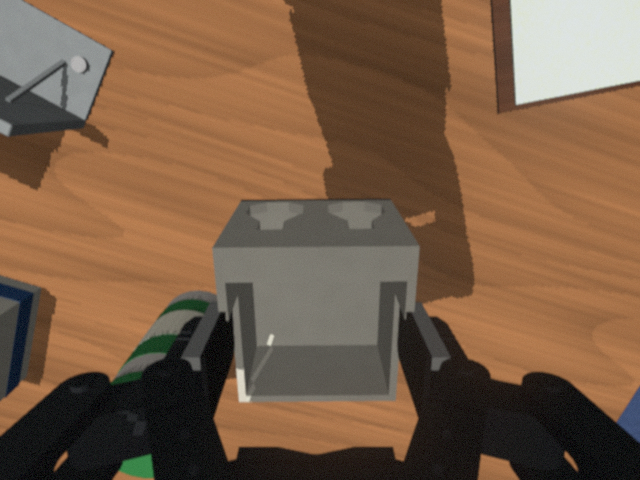

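The wrist view shows the held holder: the rear top edge at row 246 (columns 216–418), the rear face with keyholes at (273,215) and (356,215), and the lower edge at row 200. I measure it in the tool frame.

```bash
cat > inhand.py <<'E'
from h import *
import sys
def inhand(p,d):
    c=calibration("wrist");K=np.array(c["K"]);H=np.array(c["hand_eye"]);C=(K,H[:3,3],H[:3,:3],0)
    v,u=np.mgrid[170:330,190:440];P=world(C,u,v,d[170:330,190:440])  # tool frame
    def fit(q,t=.0015):
        for _ in range(5):
            c0=q.mean(0);n=np.linalg.svd(q-c0,full_matrices=False)[2][2];q=q[abs((q-c0)@n)<t*1.5]
        return c0,n,q
    near=(d[170:330,190:440]>0)&(P[...,2]<.035)&(abs(P[...,1])<.045)
    # rear face pixels between keyholes & around
    m=near&(v>204)&(v<242)&(abs(u-315)<60)
    f0,fn,fq=fit(P[m],.002)
    m2=near&(v>249)&(v<268)&(u>225)&(u<405)
    l0,ln,lq=fit(P[m2],.002)
    fn*=np.sign(fn[0]);ln*=-np.sign(ln[2])
    print("rear face n",fn.round(3),"at",f0.round(4),len(fq)," lip n",ln.round(3),"at",l0.round(4),len(lq))
    pts=P[near&(v>246)&(v<266)];w=np.percentile(pts[:,1],[1,99]);print("lip y extents",w.round(4),"x range",np.percentile(pts[:,0],[2,98]).round(4))
    row=[ (P[r-170][near[r-170]][:,1].min().round(4),P[r-170][near[r-170]][:,1].max().round(4)) for r in(205,225,252,258,262)];print(row)
    # lower edge of rear face
    col=near[:,100:150];lo=P[:,100:150][near[:,100:150]];print("z max of near pts centre",np.percentile(P[:,100:150][m[:,100:150]][:,2],[1,99]).round(4), "first near row",[170+np.argmax(col[:,j]) for j in(0,25,49)])
    return f0,fn,l0,ln
if __name__=="__main__":
    w=np.load(sys.argv[1]);inhand(w["p"],w["d"])
E
python3 inhand.py w2.npz
```

```text
rear face n [ 0.998 -0.006  0.056] at [ 0.0342  0.     -0.0212] 3309  lip n [-0.096  0.002 -0.995] at [ 0.0301 -0.0001 -0.0464] 3209
lip y extents [-0.0313  0.0314] x range [0.0278 0.034 ]
[(np.float64(-0.0318), np.float64(0.0317)), (np.float64(-0.0319), np.float64(0.0319)), (np.float64(-0.0318), np.float64(0.0317)), (np.float64(-0.0317), np.float64(0.0319)), (np.float64(-0.0316), np.float64(0.0319))]
z max of near pts centre [-0.0417  0.0068] first near row [np.int64(200), np.int64(200), np.int64(199)]
```

The holder is centred sideways with a slight nose-down pitch of about 3–5°. slot_ends in the tool frame is about (34.5, 0, -26.9) mm. I turn it to the stud yaw and carry it high to a standoff.

```bash
python3 -m crank '-1 0 0 -2 0.104; -1 0 0 0 0.104; -1 0 0 0 0.104; -1 0 0 0 0.104; -1 0 0 0 0.103; -1 0 0 0 0'
python3 - <<'E'
from h import *
togo([.5664,-.0496,.26],np.radians(78))
E
```

```text
time_s: 4.37
tool_pos: [0.5076, 0.41, 0.2576]
tcp_rot: [-0.001, 0.107, 0.994, -0.001]
ft_force: [0.6, 0.1, -2.9]
opening: 0.693
grasp_force: 65.3
t 4.37 tcp [0.5076 0.41   0.2576] d tool mm [-155.3 -436.5   -1.7] tool y dir deg 77.71 z [-0.003  -0.0019 -1.    ] roll -0.0051 f [ 0.6  0.1 -2.9] open 0.693 grip 65.3
```

```bash
python3 -m crank '-1 -8 -20 0 -0.005; -1 -13 -36 0 0; -1 -13 -36 0 0; -1 -13 -36 0 0; -1 -13 -36 0 0; -1 -13 -36 0 0; -1 -13 -36 0 0; -1 -13 -36 0 0'
python3 -m crank '-1 -13 -36 0 0; -1 -13 -36 0 0; -1 -13 -36 0 0; -1 -10 -30 0 0; -1 -7 -26 0 0; -1 0 0 0 0; -1 0 0 0 0; -1 0 0 0 0'
python3 - <<'E'
from h import *
togo([.5664,-.0496,.26],np.radians(78))
C,p,d=snap("wrist");save(p,"w3.png");np.savez("w3",p=p,d=d,e=C[1],r=C[2])
E
python3 inhand.py w3.npz
```

```text
time_s: 5.03
tool_pos: [0.549, 0.122, 0.2586]
tcp_rot: [-0.001, 0.1, 0.995, -0.0]
ft_force: [1.7, -0.7, -2.4]
opening: 0.691
grasp_force: 65.5
time_s: 5.7
tool_pos: [0.5707, -0.0477, 0.2589]
tcp_rot: [-0.001, 0.101, 0.995, 0.0]
ft_force: [-0.6, 0.7, -2.3]
opening: 0.692
grasp_force: 65.5
t 5.7 tcp [ 0.5707 -0.0477  0.2589] d tool mm [ 3.8 -2.7 -1.1] tool y dir deg 78.36 z [-1.7e-03  7.0e-04 -1.0e+00] roll 0.0062 f [-0.6  0.7 -2.3] open 0.692 grip 65.5
rear face n [ 0.998 -0.005  0.057] at [ 0.0342 -0.0002 -0.0212] 3304  lip n [-0.107  0.002 -0.994] at [ 0.0301 -0.0003 -0.0465] 3214
lip y extents [-0.0315  0.0312] x range [0.0279 0.034 ]
[(np.float64(-0.0321), np.float64(0.0316)), (np.float64(-0.0321), np.float64(0.0318)), (np.float64(-0.032), np.float64(0.0314)), (np.float64(-0.0318), np.float64(0.032)), (np.float64(-0.0322), np.float64(0.0322))]
z max of near pts centre [-0.0417  0.0069] first near row [np.int64(199), np.int64(199), np.int64(199)]
```

View pics/w3.png

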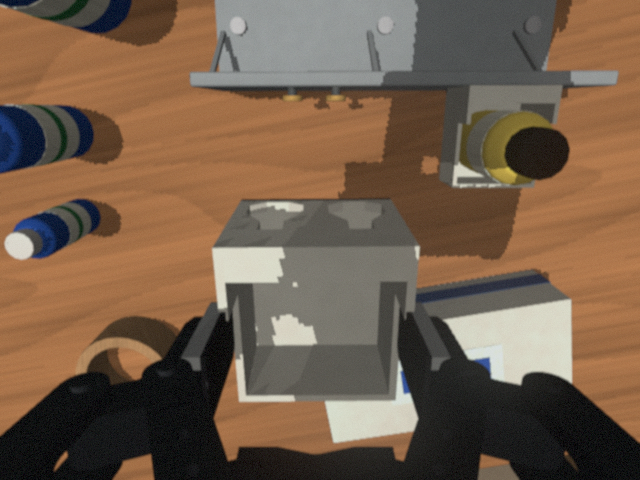

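The wrist view shows the stud heads at (291,97) and (336,97), the upstand's front edge at about row 86, and the holder below it. I measure the holder against the studs with this one camera, so calibration errors largely cancel.

```bash
cat > rel.py <<'E'
from h import *
import sys
w=np.load(sys.argv[1]);p=w["p"].astype(int);d=w["d"]
c=calibration("wrist");K=np.array(c["K"]);H=np.array(c["hand_eye"]);C=(K,H[:3,3],H[:3,:3],0)
r0,r1=[int(a) for a in sys.argv[2:4]]
v,u=np.mgrid[r0:r1,180:640];P=world(C,u,v,d[r0:r1,180:640]);q=p[r0:r1,180:640]
hw=float(w["e"][2]-(w["r"]@H[:3,:3].T@H[:3,3])[2]);print("tcp z",round(hw,4))
m=(q[...,0]>q[...,2]+45)&(P[...,2]<hw-.07)&(u<420)&(P[...,2]>.0)
k,l,s,cc=cv2.connectedComponentsWithStats(m.astype(np.uint8))
for i in range(1,k):
    if s[i,4]>4:
        a=P[l==i];print("stud",s[i,4],(cc[i]+[180,r0]).round(1),a.mean(0).round(4),"ymid",((a[:,1].max()+a[:,1].min())/2).round(4),"x",np.percentile(a[:,0],[5,95]).round(4))
top=abs(hw-P[...,2]-.108)<.005
us=[];
for j in range(20,440,6):
    col=np.where(top[:,j])[0]
    if len(col)>4: us.append([*P[col.max(),j],P[col.min(),j][0]])
us=np.array(us);f=np.polyfit(us[:,1],us[:,0],1);ok=abs(us[:,0]-np.polyval(f,us[:,1]))<.002;f=np.polyfit(us[ok,1],us[ok,0],1)
print("edge n",ok.sum(),"front x at y=0",f[1].round(4),"slope",f[0].round(4),"z",us[ok,2].mean().round(4),"rear-front",(us[ok,3]-us[ok,0]).mean().round(4))
E
python3 rel.py w3.npz 60 125
```

```text
tcp z 0.2589
stud 6 [203.5  88. ] [ 0.0879 -0.0862  0.1759] ymid -0.0862 x [0.0878 0.0879]
stud 129 [292.1  98.2] [ 0.0801 -0.0174  0.157 ] ymid -0.0177 x [0.0782 0.0824]
stud 128 [335.4  98.2] [0.0801 0.0143 0.157 ] ymid 0.0146 x [0.0782 0.0824]
edge n 24 front x at y=0 0.0883 slope -0.0007 z 0.1511 rear-front 0.0093
```

```bash
python3 -m crank '-1 10 -1.5 25 0; -1 10 0 30 0; -1 0 0 35 0; -1 0 0 30 0; -1 0 0 28 0; -1 0 0 22 0; -1 0 0 0 0; -1 0 0 0 0'
python3 - <<'E'
from h import *
togo([.4838+.0345*.978,-.032-.0345*.208,.0891],np.radians(78.2))
C,p,d=snap("wrist");save(p,"w4.png");np.savez("w4",p=p,d=d,e=C[1],r=C[2])
E
python3 inhand.py w4.npz|head -2;python3 rel.py w4.npz 20 185
```

```text
time_s: 6.42
tool_pos: [0.5509, -0.0445, 0.0895]
tcp_rot: [-0.001, 0.101, 0.995, 0.0]
ft_force: [-0.0, 0.5, -2.5]
opening: 0.692
grasp_force: 66.1
t 6.42 tcp [ 0.5509 -0.0445  0.0895] d tool mm [33.8 -1.5  0.5] tool y dir deg 78.38 z [-1.9e-03  5.0e-04 -1.0e+00] roll 0.0031 f [-0.   0.5 -2.5] open 0.692 grip 66.1
rear face n [ 0.998 -0.006  0.057] at [ 0.0342 -0.0002 -0.0213] 3320  lip n [-0.106  0.003 -0.994] at [ 0.0301 -0.0002 -0.0465] 3209
lip y extents [-0.0314  0.0312] x range [0.0278 0.034 ]
tcp z 0.0895
edge n 60 front x at y=0 0.0687 slope 0.001 z -0.018 rear-front 0.0096
```

View pics/w4.png

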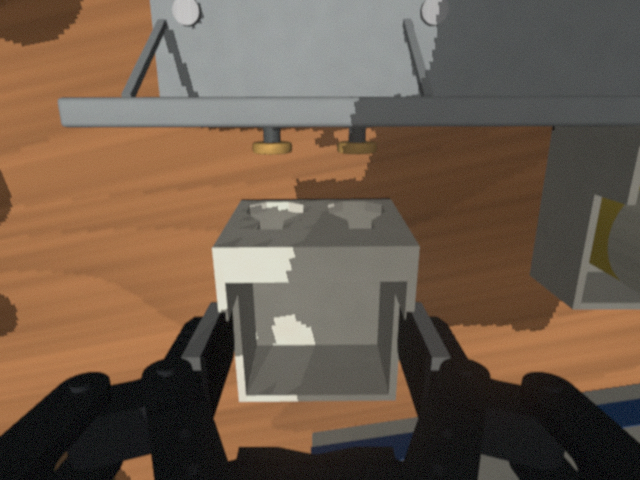

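The studs sit at columns 272 and 357 (midpoint 314.5) against the holder's centre, so they line up sideways within 0.5 mm. The gap to the face is about 34 mm and the height is +20.9 mm. I push in along tool +x.

```bash
python3 -m crank '-1 10 0 1 0; -1 10 0 0 0; -1 6 0 0 0; -1 4 0 0 0; -1 2 0 0 0; -1 0 0 0 0; -1 0 0 0 0'
python3 -m crank '-1 2 0 0 0; -1 1 0 0 0; -1 0 0 0 0; -1 0 0 0 0'
python3 - <<'E'
from h import *
togo([.4838+.0345*.978,-.032-.0345*.208,.0891],np.radians(78.2))
C,p,d=snap("wrist");save(p,"w5.png");np.savez("w5",p=p,d=d,e=C[1],r=C[2])
E
python3 inhand.py w5.npz|head -2;python3 rel.py w5.npz 60 210
```

```text
time_s: 7.05
tool_pos: [0.5203, -0.0391, 0.0892]
tcp_rot: [0.0, 0.102, 0.995, 0.0]
ft_force: [-0.0, -0.7, -2.6]
opening: 0.69
grasp_force: 66.3
time_s: 7.38
tool_pos: [0.5173, -0.0384, 0.0889]
tcp_rot: [0.0, 0.102, 0.995, 0.0]
ft_force: [1.5, 0.8, -2.9]
opening: 0.694
grasp_force: 67.7
t 7.38 tcp [ 0.5173 -0.0384  0.0889] d tool mm [-0.4 -0.7 -0.2] tool y dir deg 78.26 z [ 6.e-04 -0.e+00 -1.e+00] roll 0.001 f [ 1.5  0.8 -2.9] open 0.694 grip 67.7
rear face n [ 0.994 -0.007 -0.105] at [ 0.0351 -0.0003 -0.0273] 3158  lip n [-0.027  0.001 -1.   ] at [ 0.0297 -0.0003 -0.0452] 3205
lip y extents [-0.0314  0.0312] x range [0.0274 0.0335]
tcp z 0.0889
edge n 70 front x at y=0 0.0395 slope -0.0008 z -0.0197 rear-front 0.0049
```

```bash
python3 -m crank '-1 1 0 0 0; -1 1 0 0 0; -1 1 0 0 0; -1 0 0 0 0; -1 0 0 0 0'
python3 - <<'E'
from h import *
togo([.4838+.0345*.978,-.032-.0345*.208,.0891],np.radians(78.2))
C,p,d=snap("wrist");np.savez("w6",p=p,d=d,e=C[1],r=C[2])
save(cv2.resize(p[150:350,180:460],None,fx=2.5,fy=2.5,interpolation=cv2.INTER_CUBIC),"w6.png")
E
python3 inhand.py w6.npz|head -2
```

```text
time_s: 7.85
tool_pos: [0.5156, -0.0381, 0.0896]
tcp_rot: [0.002, 0.102, 0.995, -0.0]
ft_force: [7.0, -1.7, -0.2]
opening: 0.69
grasp_force: 70.0
t 7.85 tcp [ 0.5156 -0.0381  0.0896] d tool mm [-2.1 -0.7  0.5] tool y dir deg 78.26 z [ 4.e-03 -7.e-04 -1.e+00] roll 0.001 f [ 7.  -1.7 -0.2] open 0.69 grip 70.0
rear face n [ 0.998 -0.007 -0.064] at [ 0.0345 -0.0002 -0.0257] 3147  lip n [ 0.041  0.001 -0.999] at [ 0.0292 -0.0003 -0.0439] 3214
lip y extents [-0.0315  0.0312] x range [0.0269 0.033 ]
```

View pics/w6.png

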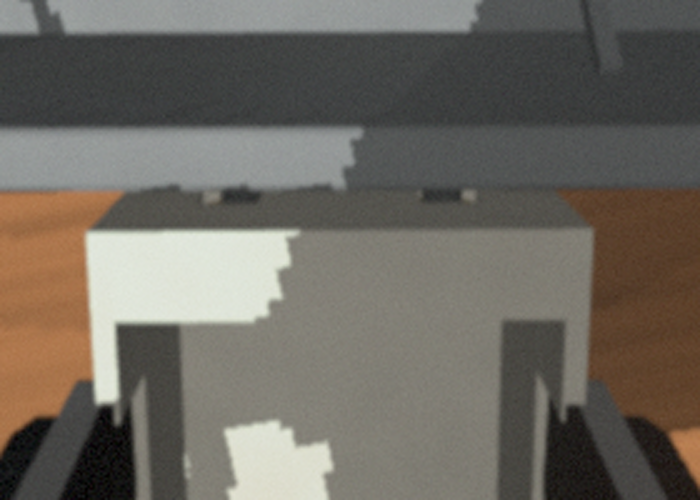

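The slot tops show at (240,195) and (440,195) in the crop. The rear face is within about 1.5 mm of the upstand, and it would stand 10 mm off if the heads were blocked, so the heads are through. I lower it.

```bash
python3 -m crank '-1 0 0 3 0; -1 0 0 3 0; -1 0 0 3 0; -1 0 0 0 0'
python3 -m crank '-1 0 0 3 0; -1 0 0 2 0; -1 0 0 0 0; -1 0 0 0 0'
python3 - <<'E'
from h import *
togo([.4838+.0345*.978,-.032-.0345*.208,.0691],np.radians(78.2))
C,p,d=snap("wrist");np.savez("w7",p=p,d=d,e=C[1],r=C[2])
E
python3 inhand.py w7.npz|head -2
```

```text
time_s: 8.23
tool_pos: [0.5171, -0.0384, 0.0807]
tcp_rot: [0.004, 0.102, 0.995, -0.0]
ft_force: [11.8, -1.0, 1.6]
opening: 0.69
grasp_force: 71.4
time_s: 8.57
tool_pos: [0.5173, -0.0385, 0.076]
tcp_rot: [0.004, 0.102, 0.995, -0.0]
ft_force: [12.3, -2.2, 0.8]
opening: 0.694
grasp_force: 71.3
t 8.57 tcp [ 0.5173 -0.0385  0.076 ] d tool mm [-0.3 -0.7  6.9] tool y dir deg 78.24 z [ 0.0076 -0.0013 -1.    ] roll 0.0007 f [12.3 -2.2  0.8] open 0.694 grip 71.3
rear face n [ 0.109 -0.002 -0.994] at [ 0.0388 -0.0003 -0.0331] 3734  lip n [-0.06   0.001 -0.998] at [ 0.0297 -0.0003 -0.0454] 3217
lip y extents [-0.0315  0.0312] x range [0.0275 0.0336]
```

Lip at about 121–122 mm, so it has gone down about 14 mm and is caught. Let go, rise, and shut the fingers for the press.

```bash
python3 -m crank '1 -2 0 0 0; 1 0 0 0 0; 1 0 0 0 0; 1 0 0 0 0; 1 0 0 0 0; 1 0 0 0 0'
python3 -m crank '1 0 0 -10 0; 1 0 0 -20 0; 1 0 0 -30 0; 1 0 0 -30 0; 1 0 0 -15 0; -1 0 0 0 0; -1 0 0 0 0'
python3 - <<'E'
from h import *
C,p,d=snap("wrist");save(p,"w8.png");np.savez("w8",p=p,d=d,e=C[1],r=C[2])
togo([.4838+.006*.978,-.032-.006*.208,.13],np.radians(78.2))
# lip: white-ish points above 0.1, in world
v,u=np.mgrid[0:480,0:640];P=world(C,u,v,d);z=P[...,2]
S=np.array([.4838,-.032]);xh=np.array([.978,-.208]);yh=np.array([.208,.978])
L=np.stack([(P[...,:2]-S)@xh,(P[...,:2]-S)@yh],-1)
m=(z>.1115)&(z<.135)&(abs(L[...,1])<.045)&(L[...,0]>-.004)&(L[...,0]<.03);q=P[m];l=L[m]
print(m.sum(),"z",np.percentile(q[:,2],[5,50,95]).round(4),"x",np.percentile(l[:,0],[1,99]).round(4),"y",np.percentile(l[:,1],[1,99]).round(4))
e=(abs(z-.108)<.003)&(abs(L[...,0]+.005)<.009)&(abs(L[...,1])<.08);print("edge z",np.median(z[e]).round(4),"front x",np.percentile(L[e][:,0],[1,99]).round(4))
E
```

```text
time_s: 9.12
tool_pos: [0.5157, -0.0381, 0.0748]
tcp_rot: [-0.0, 0.102, 0.995, 0.0]
ft_force: [0.4, -0.4, 0.6]
opening: 1.001
grasp_force: 0.0
time_s: 9.7
tool_pos: [0.516, -0.0382, 0.1809]
tcp_rot: [0.001, 0.102, 0.995, -0.0]
ft_force: [-0.1, 0.5, -0.5]
opening: 0.746
grasp_force: 0.0
t 9.75 tcp [ 0.5156 -0.0381  0.1799] d tool mm [26.4 -0.5 49.9] tool y dir deg 78.26 z [ 1.e-04  1.e-04 -1.e+00] roll 0.0011 f [-0.3 -0.7 -1. ] open 0.664 grip 0.0
2858 z [0.1142 0.1161 0.1174] x [0.0022 0.0267] y [-0.0312  0.032 ]
edge z 0.1086 front x [-0.0105  0.0024]
```

View pics/w8.png

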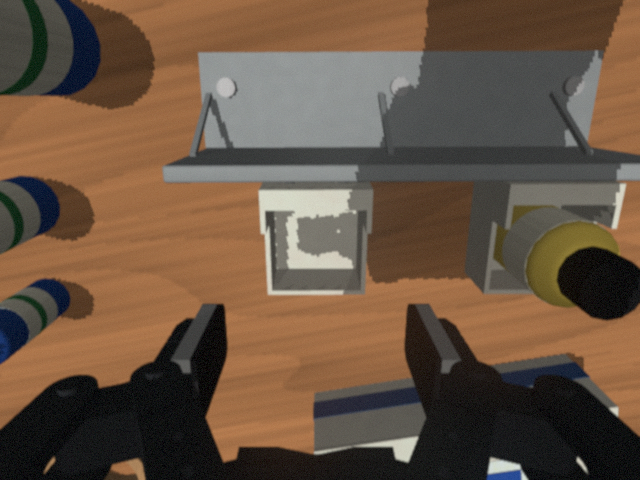

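The holder hangs on the studs with its lip at about 116 mm and its rear edge against the upstand (lip rows 185–210, columns 260–372). Next I shut the fingers, move over the lip and press.

```bash
python3 -m crank '-1 8 -0.5 0 0; -1 8 0 0 0; -1 8 0 0 0; -1 0 0 15 0; -1 0 0 20 0; -1 0 0 15 0; -1 0 0 5 0; -1 0 0 0 0'
python3 - <<'E'
from h import *
togo([.4916,-.0337,.1165],np.radians(78.2))
E
```

```text
time_s: 10.42
tool_pos: [0.4913, -0.0336, 0.1238]
tcp_rot: [-0.001, 0.102, 0.995, 0.0]
ft_force: [-0.0, -1.2, 0.5]
opening: -0.003
grasp_force: 0.0
t 10.42 tcp [ 0.4913 -0.0336  0.1238] d tool mm [-0.4 -0.1  7.3] tool y dir deg 78.27 z [-2.8e-03  7.0e-04 -1.0e+00] roll 0.0011 f [-0.  -1.2  0.5] open -0.003 grip 0.0
```

```bash
python3 -m crank '-1 0 0 3 0; -1 0 0 2 0; -1 0 0 2 0; -1 0 0 1 0; -1 0 0 0 0'
python3 -m crank '-1 0 0 1.5 0; -1 0 0 1.5 0; -1 0 0 0 0; -1 0 0 0 0'
```

```text
time_s: 10.83
tool_pos: [0.4924, -0.0338, 0.117]
tcp_rot: [0.0, 0.102, 0.995, 0.0]
ft_force: [-0.2, 0.1, -0.7]
opening: -0.003
grasp_force: 0.0
time_s: 11.17
tool_pos: [0.4924, -0.0337, 0.1138]
tcp_rot: [-0.0, 0.102, 0.995, 0.0]
ft_force: [-0.5, -0.2, 0.6]
opening: 0.003
grasp_force: 0.0
```

```bash
python3 -m crank '-1 0 0 1 0; -1 0 0 1 0; -1 0 0 0 0; -1 0 0 0 0'
python3 -m crank '-1 0 0 1 0; -1 0 0 1 0; -1 0 0 0 0; -1 0 0 0 0'
```

```text
time_s: 11.5
tool_pos: [0.4923, -0.0338, 0.1118]
tcp_rot: [-0.0, 0.102, 0.995, 0.0]
ft_force: [0.3, -1.3, 1.1]
opening: 0.002
grasp_force: 0.0
time_s: 11.83
tool_pos: [0.4923, -0.0337, 0.1098]
tcp_rot: [-0.0, 0.102, 0.995, 0.0]
ft_force: [0.2, -0.2, -0.0]
opening: -0.002
grasp_force: 0.0
```

No contact at 109.8 mm, so I look before going further.

Run:
```python
from h import *
C,p,d=snap("wrist");np.savez("w9",p=p,d=d,e=C[1],r=C[2])
Cs,ps,ds=snap("scene");np.savez("s9",p=ps,d=ds)
a=cv2.resize(p[140:480,160:480],(520,552));b=cv2.resize(ps[200:330,210:278+0+10],None,fx=3.4,fy=3.4,interpolation=cv2.INTER_CUBIC)
o=np.zeros((552,800,3),np.uint8);o[:,:520]=a;o[:b.shape[0],520:520+b.shape[1]]=b[:552,:280];save(o,"w9.png")
v,u=np.mgrid[0:480,0:640];P=world(C,u,v,d);z=P[...,2]
S=np.array([.4838,-.032]);xh=np.array([.978,-.208]);yh=np.array([.208,.978])
L=np.stack([(P[...,:2]-S)@xh,(P[...,:2]-S)@yh],-1)
for lo,hi in((-.033,-.02),(.02,.033)):
    m=(z>.1125)&(z<.135)&(L[...,1]>lo)&(L[...,1]<hi)&(L[...,0]>-.004)&(L[...,0]<.012);print(m.sum(),np.percentile(z[m],[5,50,95]).round(4),np.percentile(L[m][:,0],[1,99]).round(4))
```

```text
641 [0.1138 0.1162 0.1172] [0.0023 0.0118]
731 [0.1135 0.1162 0.1172] [0.0019 0.0119]
```

View pics/w9.png

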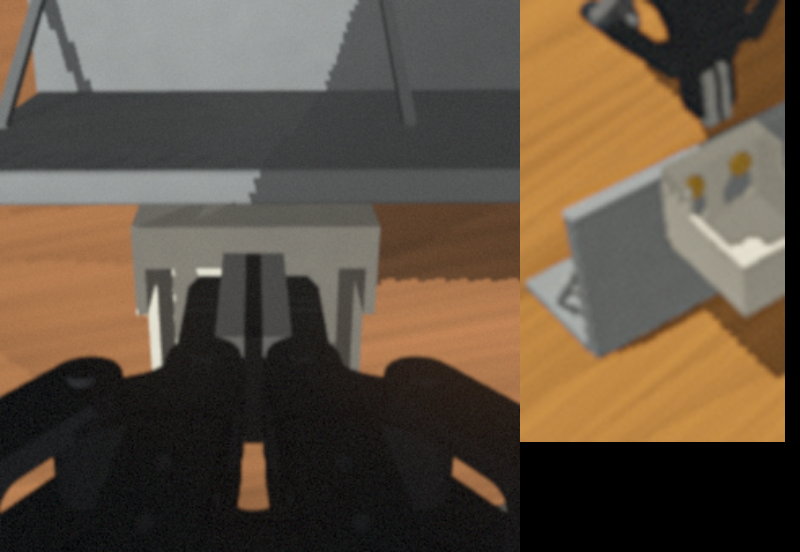

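Run:
```python
from h import *
Cs=cam("scene");s=np.load("s9.npz");p=s["p"];d=s["d"]
for P in([.4923,-.0337,.1098],[.4923,-.0337,.12],[.4923,-.0337,.13],[.4923,-.0337,.116],[.4838,-.032,.108]): print(P,proj(Cs,P).round(1))
v,u=np.mgrid[200:260,240:300];P=world(Cs,u,v,d[200:260,240:300])
m=(P[...,2]>.112)&(abs(P[...,0]-.49)<.05)&(abs(P[...,1]+.034)<.05);g=m&(p[200:260,240:300].max(-1)<150)
for r in range(0,60,3): 
    k=np.where(m[r])[0]
    if len(k): print(200+r,240+k.min(),240+k.max(),P[r][k].mean(0).round(4),P[r][k][:,2].min().round(4))
```

```text
[0.4923, -0.0337, 0.1098] [266.5 246. ]
[0.4923, -0.0337, 0.12] [266.  241.8]
[0.4923, -0.0337, 0.13] [265.6 237.6]
[0.4923, -0.0337, 0.116] [266.2 243.4]
[0.4838, -0.032, 0.108] [263.9 244.6]
200 240 286 [ 0.503  -0.0366  0.2191] 0.1929
203 240 284 [ 0.502  -0.0386  0.2135] 0.1948
206 242 283 [ 0.5023 -0.0364  0.2062] 0.1893
209 242 281 [ 0.5007 -0.0384  0.2004] 0.1873
212 242 275 [ 0.497  -0.0479  0.1976] 0.182
215 243 273 [ 0.4994 -0.0521  0.1947] 0.1821
218 247 272 [ 0.4998 -0.0499  0.1872] 0.1726
221 252 273 [ 0.4994 -0.0432  0.1766] 0.1645
224 257 273 [ 0.4984 -0.0373  0.1661] 0.1588
227 257 273 [ 0.4984 -0.038   0.1598] 0.1506
230 258 272 [ 0.4981 -0.0386  0.1532] 0.1459
233 261 272 [ 0.5004 -0.0378  0.147 ] 0.1431
236 265 280 [ 0.497  -0.0182  0.1263] 0.1152
239 271 284 [ 0.4996 -0.0104  0.1155] 0.1135
242 265 287 [ 0.4994 -0.0211  0.1149] 0.1128
245 259 270 [ 0.4926 -0.0387  0.1156] 0.1134
248 253 264 [ 0.4901 -0.0522  0.1158] 0.1131
251 252 258 [ 0.4898 -0.0613  0.1144] 0.112
254 257 259 [ 0.501  -0.0648  0.1152] 0.1143
```

Run:
```python
from h import *
w=np.load("w9.npz");c=calibration("wrist");H=np.array(c["hand_eye"]);C=(np.array(c["K"]),H[:3,3],H[:3,:3],0)
for u in(303,316,328):
    for v in range(285,350,5): print(u,v,world(C,u,v,w["d"][v,u]).round(4),w["p"][v,u])
```

```text
303 285 [ 0.0039 -0.0054 -0.0068] [130 128 119]
303 290 [ 0.0015 -0.0054 -0.0067] [126 125 116]
303 295 [-0.0013 -0.0055 -0.0056] [112 111 105]
303 300 [ 0.0111 -0.0045 -0.0364] [75 75 71]
303 305 [ 0.0114 -0.0043 -0.0407] [77 78 73]
303 310 [ 0.0116 -0.0042 -0.0448] [74 72 73]
303 315 [ 0.0109 -0.0042 -0.0471] [75 75 73]
303 320 [ 0.0115 -0.004  -0.0515] [71 72 68]
303 325 [ 0.0112 -0.004  -0.0542] [74 73 72]
303 330 [ 0.0114 -0.0039 -0.0576] [71 73 69]
303 335 [ 0.0116 -0.0038 -0.0608] [73 74 71]
303 340 [ 0.0113 -0.0037 -0.0631] [72 71 71]
303 345 [ 0.0111 -0.0036 -0.0655] [73 73 72]
316 285 [ 0.0041  0.     -0.0074] [127 125 118]
316 290 [ 0.0013  0.     -0.0062] [130 127 118]
316 295 [-0.0009  0.     -0.0063] [104 101  94]
316 300 [ 0.011   0.     -0.0361] [37 35 32]
316 305 [ 0.0113  0.     -0.0405] [26 24 23]
316 310 [ 0.0108  0.     -0.0433] [29 28 28]
316 315 [ 0.011   0.     -0.0472] [28 30 26]
316 320 [ 0.0112  0.     -0.0509] [26 29 29]
316 325 [ 0.011   0.     -0.0537] [33 30 31]
316 330 [ 0.0112  0.     -0.0572] [30 28 28]
316 335 [ 0.0114  0.     -0.0605] [29 30 27]
316 340 [ 0.0107  0.     -0.0621] [22 26 24]
316 345 [ 0.0112  0.     -0.0656] [23 18 23]
328 285 [ 0.0037  0.0051 -0.0064] [126 122 113]
328 290 [ 0.0014  0.0051 -0.0065] [128 124 116]
328 295 [-0.0012  0.0051 -0.0059] [114 110 103]
328 300 [ 0.011   0.0042 -0.0361] [73 73 69]
328 305 [ 0.0115  0.0041 -0.0409] [73 74 69]
328 310 [ 0.0111  0.004  -0.0438] [71 70 67]
328 315 [ 0.0115  0.0039 -0.0482] [77 75 74]
328 320 [ 0.0112  0.0038 -0.051 ] [74 73 72]
328 325 [ 0.0108  0.0037 -0.0534] [74 72 72]
328 330 [ 0.0112  0.0036 -0.0572] [71 72 69]
328 335 [ 0.0109  0.0036 -0.0596] [73 73 73]
328 340 [ 0.0112  0.0035 -0.0629] [72 70 69]
328 345 [ 0.0114  0.0034 -0.0659] [73 73 73]
```

Run:
```python
from h import *
c=calibration("wrist");H=np.array(c["hand_eye"]);C=(np.array(c["K"]),H[:3,3],H[:3,:3],0)
for f,cols,rows in(("w2",(225,232,240,400,405,412),range(296,372,8)),("w8",(200,212,218),range(296,380,7)),("w1",(170,182,460),range(310,380,8))):
    w=np.load(f+".npz")
    for u in cols:
        print(f,u,[tuple((world(C,u,v,w["d"][v,u])*1000).astype(int)) for v in rows])
```

```text
w2 225 [(np.int64(17), np.int64(-29), np.int64(-46)), (np.int64(14), np.int64(-29), np.int64(-45)), (np.int64(10), np.int64(-29), np.int64(-44)), (np.int64(8), np.int64(-29), np.int64(-46)), (np.int64(6), np.int64(-29), np.int64(-47)), (np.int64(3), np.int64(-29), np.int64(-47)), (np.int64(1), np.int64(-29), np.int64(-48)), (np.int64(-1), np.int64(-29), np.int64(-49)), (np.int64(-4), np.int64(-29), np.int64(-49)), (np.int64(-6), np.int64(-29), np.int64(-50))]
w2 232 [(np.int64(12), np.int64(-28), np.int64(-37)), (np.int64(9), np.int64(-29), np.int64(-37)), (np.int64(5), np.int64(-29), np.int64(-34)), (np.int64(3), np.int64(-29), np.int64(-36)), (np.int64(0), np.int64(-29), np.int64(-36)), (np.int64(-1), np.int64(-29), np.int64(-38)), (np.int64(-4), np.int64(-29), np.int64(-38)), (np.int64(-7), np.int64(-29), np.int64(-39)), (np.int64(-10), np.int64(-29), np.int64(-39)), (np.int64(-216), np.int64(-97), np.int64(258))]
w2 240 [(np.int64(6), np.int64(-28), np.int64(-22)), (np.int64(3), np.int64(-28), np.int64(-23)), (np.int64(0), np.int64(-29), np.int64(-23)), (np.int64(-2), np.int64(-2
[... 3890 characters left out ...]
 np.int64(-49)), (np.int64(5), np.int64(-43), np.int64(-49)), (np.int64(3), np.int64(-42), np.int64(-50)), (np.int64(0), np.int64(-42), np.int64(-51)), (np.int64(-1), np.int64(-42), np.int64(-53)), (np.int64(-3), np.int64(-42), np.int64(-53)), (np.int64(-6), np.int64(-42), np.int64(-53))]
w1 460 [(np.int64(-137), np.int64(156), np.int64(248)), (np.int64(11), np.int64(45), np.int64(-50)), (np.int64(11), np.int64(44), np.int64(-54)), (np.int64(11), np.int64(42), np.int64(-59)), (np.int64(9), np.int64(42), np.int64(-60)), (np.int64(6), np.int64(42), np.int64(-60)), (np.int64(4), np.int64(42), np.int64(-62)), (np.int64(1), np.int64(42), np.int64(-61)), (np.int64(0), np.int64(42), np.int64(-63))]
```

Shut, the fingertips end about 34 mm behind the reported TCP. Both the wrist and the scene camera show this, so contact should come near TCP z ≈ 0.082. I approach and press, watching the force.

```bash
python3 -m crank '-1 0 0 8 0; -1 0 0 7 0; -1 0 0 4 0; -1 0 0 0 0; -1 0 0 0 0'
python3 -m crank '-1 0 0 1.5 0; -1 0 0 1.5 0; -1 0 0 1.5 0; -1 0 0 0 0; -1 0 0 0 0'
```

```text
time_s: 12.35
tool_pos: [0.4922, -0.0337, 0.0904]
tcp_rot: [-0.0, 0.102, 0.995, 0.0]
ft_force: [0.3, -0.6, -0.5]
opening: -0.002
grasp_force: 0.0
time_s: 12.77
tool_pos: [0.4925, -0.0338, 0.0868]
tcp_rot: [0.0, 0.102, 0.995, 0.0]
ft_force: [-1.5, -0.3, 5.6]
opening: 0.003
grasp_force: 2.6
```

```bash
python3 -m crank '-1 0 0 1.5 0; -1 0 0 1.5 0; -1 0 0 0 0; -1 0 0 0 0; -1 0 0 0 0'
python3 -m crank '-1 0 0 2 0; -1 0 0 0 0; -1 0 0 0 0; -1 0 0 0 0'
python3 - <<'E'
from h import *
togo([.4916,-.0337,.1165],np.radians(78.2))
C,p,d=snap("wrist");np.savez("w10",p=p,d=d,e=C[1],r=C[2])
v,u=np.mgrid[0:480,0:640];P=world(C,u,v,d);z=P[...,2]
S=np.array([.4838,-.032]);xh=np.array([.978,-.208]);yh=np.array([.208,.978])
L=np.stack([(P[...,:2]-S)@xh,(P[...,:2]-S)@yh],-1)
for lo,hi in((-.033,-.02),(.02,.033)):
    m=(z>.1125)&(z<.135)&(L[...,1]>lo)&(L[...,1]<hi)&(L[...,0]>-.004)&(L[...,0]<.012);print(m.sum(),np.percentile(z[m],[5,50,95]).round(4),np.percentile(L[m][:,0],[1,99]).round(4))
E
```

```text
time_s: 13.18
tool_pos: [0.4928, -0.0338, 0.0859]
tcp_rot: [0.001, 0.102, 0.995, -0.0]
ft_force: [-9.7, 1.3, 37.4]
opening: 0.001
grasp_force: 18.8
time_s: 13.52
tool_pos: [0.493, -0.0339, 0.0855]
tcp_rot: [0.002, 0.102, 0.995, -0.0]
ft_force: [-15.6, 2.8, 61.0]
opening: 0.0
grasp_force: 30.7
t 13.52 tcp [ 0.493  -0.0339  0.0855] d tool mm [  1.3  -0.1 -31. ] tool y dir deg 78.28 z [ 4.2e-03 -9.0e-04 -1.0e+00] roll 0.0015 f [-15.6   2.8  61. ] open 0.0 grip 30.7
800 [0.1135 0.1153 0.1162] [0.0025 0.0119]
886 [0.1136 0.1153 0.1163] [0.002  0.0119]
```

The holder is firmly home: I pressed to 61 N, the lip is at about 115.5 mm and it didn't move further. I lift off and go above the middle bottle.

```bash
python3 -m crank '-1 0 0 -5 0; -1 0 0 -15 0; 1 0 0 -30 0; 1 0 0 -40 0; 1 -6 -40 -40 0; 1 -8 -40 -30 0; 1 -8 -40 0 0; 1 -8 -40 0 0'
python3 -m crank '1 0 -40 0 -0.1; 1 0 -38 0 -0.1; 1 0 0 0 -0.1; 1 0 0 0 0; 1 0 0 0 0'
python3 - <<'E'
from h import *
C,p,d=snap("wrist");save(p,"w11.png");np.savez("w11",p=p,d=d,e=C[1],r=C[2])
togo([.4735,-.274,.25],np.radians(95))
v,u=np.mgrid[0:480,0:640];P=world(C,u,v,d);z=P[...,2]
w=(p.min(-1)>120)&(z>.128)&(z<.145)&(np.hypot(P[...,0]-.4735,P[...,1]+.274)<.05);q=P[w]
print("cap",w.sum(),cv2.minEnclosingCircle((q[:,:2]*1000).astype(np.float32)),np.median(q,0).round(4))
# two-ray check
uv=np.array([u[w].mean(),v[w].mean()]);Ct=cam("top");T=np.load("top.npz");t=T["p"][262:290,418:450].astype(int);vv,uu=np.where(t.min(-1)>150)
a,b=world(C,*uv,1.)-C[1],world(Ct,uu.mean()+418,vv.mean()+262,1.)-Ct[1]
s=np.linalg.lstsq(np.stack([a,-b],1),Ct[1]-C[1],rcond=None)[0];print("rays",(C[1]+s[0]*a).round(4),(Ct[1]+s[1]*b).round(4))
E
```

```text
time_s: 14.23
tool_pos: [0.4902, -0.18, 0.2273]
tcp_rot: [0.002, 0.101, 0.995, -0.001]
ft_force: [0.3, 0.8, -0.2]
opening: 0.847
grasp_force: 0.0
time_s: 14.65
tool_pos: [0.4775, -0.2553, 0.2252]
tcp_rot: [-0.0, -0.046, 0.999, 0.0]
ft_force: [0.0, 0.7, -0.1]
opening: 1.004
grasp_force: 0.0
t 14.7 tcp [ 0.4777 -0.2548  0.2253] d tool mm [  6.  -18.7 -24.7] tool y dir deg 95.27 z [-1.e-04  4.e-04 -1.e+00] roll 0.0048 f [ 0.   0.7 -0.9] open 1.002 grip 0.0
cap 1867 ((472.086669921875, -273.0802001953125), 15.83775806427002) [ 0.4712 -0.2732  0.1376]
rays [ 0.4716 -0.2732  0.1361] [ 0.4731 -0.2749  0.1366]
```

View pics/w11.png

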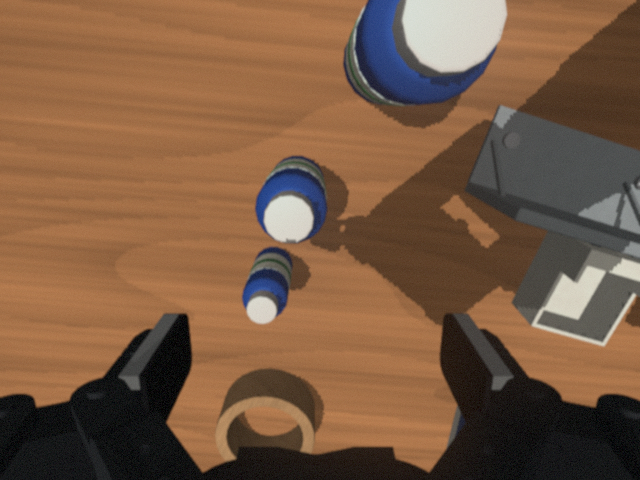

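The middle bottle's cap is at (290,217): radius 15.8 mm, top at 0.137 m, axis (0.472,-0.273). The large one is at (450,35) and the small one at (262,308). I centre over it and descend.

```bash
python3 -m crank '1 3.6 -9 0 0; 1 3.7 -8.7 0 0; 1 0 0 20 0; 1 0 0 35 0; 1 0 0 35 0; 1 0 0 25 0; 1 0 0 0 0; 1 0 0 0 0'
python3 - <<'E'
from h import *
togo([.4721,-.2731,.043],np.radians(95))
E
```

```text
time_s: 15.37
tool_pos: [0.472, -0.2738, 0.1101]
tcp_rot: [-0.001, -0.047, 0.999, 0.001]
ft_force: [0.2, -0.5, 1.0]
opening: 1.004
grasp_force: 0.0
t 15.37 tcp [ 0.472  -0.2738  0.1101] d tool mm [-0.2  0.6 67.1] tool y dir deg 95.43 z [-0.0015  0.0012 -1.    ] roll 0.0075 f [ 0.2 -0.5  1. ] open 1.004 grip 0.0
```

```bash
python3 -m crank '1 0 0.6 20 0; 1 0 0 20 0; 1 0 0 17 0; 1 0 0 9 0; 1 0 0 0 0; 1 0 0 0 0'
python3 -m crank '-1 0 0 0 0; -1 0 0 0 0; -1 0 0 0 0; -1 0 0 0 0; -1 0 0 0 0; -1 0 0 0 0; -1 0 0 0 0; -1 0 0 0 0'
```

```text
time_s: 15.87
tool_pos: [0.4727, -0.2736, 0.0456]
tcp_rot: [0.001, -0.048, 0.999, -0.0]
ft_force: [0.9, 0.1, 0.2]
opening: 1.002
grasp_force: 0.0
time_s: 16.53
tool_pos: [0.4726, -0.2734, 0.0456]
tcp_rot: [0.001, -0.048, 0.999, -0.0]
ft_force: [-1.1, 2.5, 9.8]
opening: 0.57
grasp_force: 60.9
```

Gripped: opening 0.57, about 49 mm. Lift, and work out the tray centre from the earlier wrist view.

```bash
python3 -m crank '-1 0 0 -10 0; -1 0 0 -25 0; -1 0 0 -35 0; -1 0 0 -38 0; -1 0 0 -38 0; -1 0 0 -30 0; -1 0 0 -20 0; -1 0 0 0 0'
python3 - <<'E'
from h import *
w=np.load("w8.npz");C=(cam("wrist")[0],w["e"],w["r"],0)
v,u=np.mgrid[150:320,230:400];P=world(C,u,v,w["d"][150:320,230:400]);z=P[...,2]
S=np.array([.4838,-.032]);xh=np.array([.978,-.208]);yh=np.array([.208,.978])
L=np.stack([(P[...,:2]-S)@xh,(P[...,:2]-S)@yh],-1);b=(abs(L[...,1])<.045)&(L[...,0]>0)&(L[...,0]<.1)
f=b&(abs(z-.098)<.004);print("wall tops",f.sum(),np.percentile(L[f],[1,50,99],axis=0).round(4).tolist(),np.median(z[f]))
g=b&(abs(z-.063)<.003);print("floor",g.sum(),np.percentile(L[g],[1,99],axis=0).round(4).tolist(),np.median(z[g]))
r=cv2.minAreaRect((P[b&(z>.055)][:,:2]*1000).astype(np.float32));print(r)
E
python3 - <<'E'
from h import *
xh=np.array([.978,-.208]);t=np.array([.4854,-.0319])+.042*xh;print(t);togo([*t,.25])
E
```

```text
time_s: 17.2
tool_pos: [0.4731, -0.2738, 0.2453]
tcp_rot: [0.003, -0.048, 0.999, -0.002]
ft_force: [0.8, -0.2, -3.0]
opening: 0.57
grasp_force: 63.0
wall tops 1237 [[0.0013, -0.0312], [0.0579, 0.0022], [0.0764, 0.0326]] 0.09561922435196935
floor 4548 [[0.0281, -0.0282], [0.0724, 0.0295]] 0.06135104156510959
((521.5048828125, -39.41380310058594), (64.19927978515625, 77.2162094116211), 78.47096252441406)
[ 0.526476 -0.040636]
t 17.2 tcp [ 0.4731 -0.2738  0.2453] d tool mm [-75.4 227.   -5.4] tool y dir deg 95.46 z [ 0.0059 -0.0043 -1.    ] f [ 0.8 -0.2 -3. ] open 0.57 grip 63.0
```

```bash
python3 -m crank '-1 -5 15 0 0; -1 -11 33 0 0; -1 -11 33 0 0; -1 -12 36 0 0; -1 -11 33 0 0; -1 -11 33 0 0; -1 -9 26 0 0; -1 -5.5 17.5 0 0'
python3 -m crank '-1 0 0 0 0; -1 0 0 0 0; -1 0 0 0 0'
python3 - <<'E'
from h import *
togo([.5268,-.041,.1086])
C,p,d=snap("wrist");np.savez("w12",p=p,d=d,e=C[1],r=C[2])
Cs,ps,ds=snap("scene");np.savez("s12",p=ps,d=ds)
# bottle axis check from scene: cap (white, high) 
v,u=np.mgrid[0:480,0:640];P=world(Cs,u,v,ds)
b=(ps[...,2].astype(int)>ps[...,0]+50)&(np.hypot(P[...,0]-.527,P[...,1]+.041)<.06)&(P[...,2]>.12);q=P[b]
for lo in np.arange(.18,.32,.02):
    k=q[(q[:,2]>lo)&(q[:,2]<lo+.02)]
    if len(k)>15: print(lo.round(2),len(k),k.mean(0).round(4))
E
```

```text
time_s: 17.87
tool_pos: [0.5254, -0.0379, 0.2395]
tcp_rot: [-0.001, -0.048, 0.999, 0.0]
ft_force: [0.3, -0.9, -1.8]
opening: 0.567
grasp_force: 62.9
time_s: 18.12
tool_pos: [0.5253, -0.0409, 0.2398]
tcp_rot: [-0.001, -0.048, 0.999, 0.0]
ft_force: [-0.3, -0.6, -2.1]
opening: 0.574
grasp_force: 63.0
t 18.12 tcp [ 0.5253 -0.0409  0.2398] d tool mm [ -1.6  -0.3 131.2] tool y dir deg 95.46 z [-1.1e-03  1.0e-04 -1.0e+00] f [-0.3 -0.6 -2.1] open 0.574 grip 63.0
0.18 42 [ 0.5365 -0.0568  0.198 ]
0.2 257 [ 0.5394 -0.0544  0.21  ]
0.26 45 [ 0.5459 -0.0501  0.2778]
0.28 208 [ 0.5463 -0.0499  0.2902]
0.3 213 [ 0.5435 -0.0469  0.3072]
```

Run:
```python
from h import *
s=np.load("s12.npz");w=np.load("w12.npz")
a=cv2.resize(s["p"][110:310,200:370],(500,588),interpolation=cv2.INTER_CUBIC)
Cs=cam("scene");b=np.array([.5253,-.0409])
for z in(.194,.33):print(z,proj(Cs,[*b,z]).round(1), ((proj(Cs,[*b,z])-[200,110])*2.94).round())
save(a,"s12.png")
```

```text
0.194 [273.5 217.6] [216. 316.]
0.33 [267.  145.9] [197. 106.]
```

View pics/s12.png

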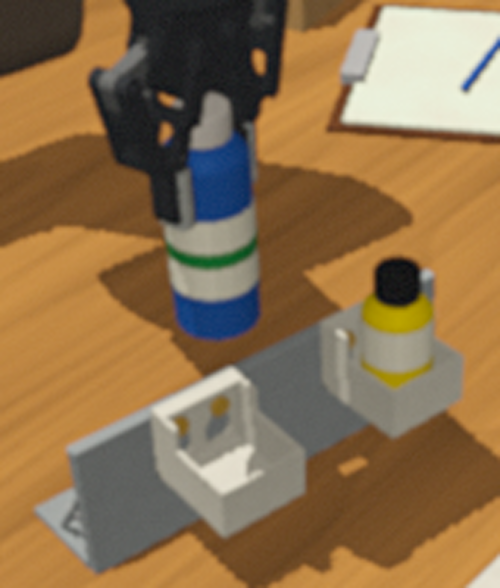

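The bottle hangs nearly upright: its bottom centre at (217,318) matches the projected (216,316). The holder is home, with both heads in the slot tops. I lower the bottle gently.

```bash
python3 -m crank '-1 -1.6 0 20 0; -1 0 0 25 0; -1 0 0 20 0; -1 0 0 8 0; -1 0 0 0 0; -1 0 0 0 0'
python3 - <<'E'
from h import *
togo([.5268,-.041,.1086])
E
python3 -m crank '-1 0 0 8 0; -1 0 0 10 0; -1 0 0 10 0; -1 0 0 10 0; -1 0 0 8 0; -1 0 0 5 0; -1 0 0 0 0'
python3 - <<'E'
from h import *
togo([.5268,-.041,.1086])
E
```

```text
time_s: 18.72
tool_pos: [0.5276, -0.0409, 0.1678]
tcp_rot: [0.0, -0.047, 0.999, 0.0]
ft_force: [0.7, -0.6, -2.0]
opening: 0.568
grasp_force: 63.0
t 18.72 tcp [ 0.5276 -0.0409  0.1678] d tool mm [ 0.8 -0.  59.2] tool y dir deg 95.41 z [ 1.e-04  1.e-04 -1.e+00] f [ 0.7 -0.6 -2. ] open 0.568 grip 63.0
time_s: 19.3
tool_pos: [0.5268, -0.0403, 0.115]
tcp_rot: [-0.001, -0.048, 0.999, 0.0]
ft_force: [-0.2, 0.6, -1.5]
opening: 0.568
grasp_force: 63.0
t 19.3 tcp [ 0.5268 -0.0403  0.115 ] d tool mm [ 0.1 -0.7  6.4] tool y dir deg 95.46 z [-2.e-03  5.e-04 -1.e+00] f [-0.2  0.6 -1.5] open 0.568 grip 63.0
```

```bash
python3 -m crank '-1 0 -0.5 2 0; -1 0 0 1 0; -1 0 0 1 0; -1 0 0 0 0; -1 0 0 0 0'
python3 -m crank '-1 0 0 1 0; -1 0 0 1 0; -1 0 0 0 0; -1 0 0 0 0'
```

```text
time_s: 19.72
tool_pos: [0.5275, -0.0409, 0.1126]
tcp_rot: [0.0, -0.048, 0.999, 0.0]
ft_force: [-1.3, -0.1, -3.8]
opening: 0.567
grasp_force: 63.0
time_s: 20.05
tool_pos: [0.5274, -0.0408, 0.1103]
tcp_rot: [-0.0, -0.048, 0.999, 0.0]
ft_force: [-0.3, -0.3, -3.0]
opening: 0.572
grasp_force: 63.0
```

```bash
python3 -m crank '-1 0 0 1 0; -1 0 0 1 0; -1 0 0 0 0; -1 0 0 0 0'
python3 -m crank '-1 0 0 1 0; -1 0 0 1 0; -1 0 0 0 0; -1 0 0 0 0'
```

```text
time_s: 20.38
tool_pos: [0.5274, -0.0409, 0.1083]
tcp_rot: [-0.0, -0.048, 0.999, 0.0]
ft_force: [0.2, -0.4, -3.1]
opening: 0.563
grasp_force: 63.0
time_s: 20.72
tool_pos: [0.5279, -0.0409, 0.107]
tcp_rot: [0.001, -0.048, 0.999, -0.0]
ft_force: [0.7, -0.4, 4.3]
opening: 0.571
grasp_force: 63.8
```

Touched down (+7 N). Release and rise.

```bash
python3 -m crank '0.3 0 0 0 0; 0.5 0 0 0 0; 1 0 0 0 0; 1 0 0 0 0; 1 0 0 0 0; 1 0 0 0 0'
python3 -m crank '1 0 0 -8 0; 1 0 0 -20 0; 1 0 0 -30 0; 1 0 0 -35 0; 1 0 0 -35 0; 1 0 0 -20 0; 1 0 0 0 0; 1 0 0 0 0'
python3 - <<'E'
from h import *
Cs,p,d=snap("scene");v,u=np.mgrid[0:480,0:640];P=world(Cs,u,v,d)
w=(p.min(-1)>110)&(np.hypot(P[...,0]-.5265,P[...,1]+.0405)<.04)&(P[...,2]>.187)&(P[...,2]<.21);q=P[w]
k=q[q[:,2]>np.percentile(q[:,2],95)-.003];print("cap scene z",np.percentile(q[:,2],[5,50,98]).round(4),"top",k.mean(0).round(4))
C,pw,dw=snap("wrist");P=world(C,u,v,dw);w=(np.hypot(P[...,0]-.5265,P[...,1]+.0405)<.04)&(P[...,2]>.192)&(P[...,2]<.21);q=P[w]
print("cap wrist",w.sum(),cv2.minEnclosingCircle((q[:,:2]*1000).astype(np.float32)),np.median(q[:,2]))
S=np.array([.4838,-.032]);xh=np.array([.978,-.208]);yh=np.array([.208,.978])
L=np.stack([(P[...,:2]-S)@xh,(P[...,:2]-S)@yh],-1);m=(P[...,2]>.111)&(P[...,2]<.12)&(abs(L[...,1])<.04)&(L[...,0]<.012)&(L[...,0]>-.004);print("lip",np.percentile(P[m][:,2],[5,50,95]),np.percentile(L[m],[1,99],axis=0).round(4).tolist())
togo([.5,0,.3])
o=np.zeros((480,780,3),np.uint8);o[:,:390]=cv2.resize(p[130:350,190:369],(390,480));o[:,390:]=cv2.resize(pw[60:460,140:465],(390,480));save(o,"end.png")
E
```

```text
time_s: 21.22
tool_pos: [0.5274, -0.0408, 0.1063]
tcp_rot: [-0.0, -0.048, 0.999, 0.0]
ft_force: [0.5, -0.8, -0.4]
opening: 0.998
grasp_force: 0.0
time_s: 21.88
tool_pos: [0.5275, -0.0409, 0.2556]
tcp_rot: [0.001, -0.048, 0.999, -0.0]
ft_force: [0.4, -0.1, -0.2]
opening: 1.002
grasp_force: 0.0
cap scene z [0.1882 0.1968 0.1988] top [ 0.5351 -0.042   0.1974]
cap wrist 2343 ((533.8438110351562, -41.933170318603516), 15.92757511138916) 0.19796386130755486
lip [0.11429774 0.1161987  0.11744727] [[0.0023, -0.0309], [0.0119, 0.0317]]
t 21.98 tcp [ 0.5268 -0.0408  0.2537] d tool mm [ 22.9  43.1 -46.3] tool y dir deg 95.45 z [-1.3e-03  4.0e-04 -1.0e+00] f [ 0.4 -0.2 -0.1] open 0.999 grip 0.0
```

View pics/end.png

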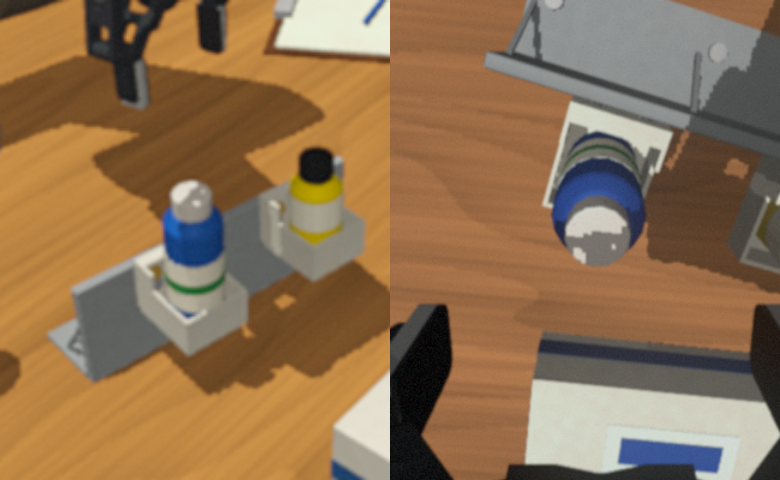

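The bottle stands in the tray. The cap top is at 0.198 m, which puts the foot on the floor at about 0.062 m, with about 3° of lean, inside the limit. The holder lip is at 116 mm and the gripper is clear of everything. Handing in.

```bash
python3 -c "
from cell import close_job
print(close_job())"
```

```text
the job is handed in; nothing more can be done
None
```

The job is handed in (result not shown): the holder is home on the studs, pressed down on its lip at up to 61 N, and the middle blue gel bottle stands in it with about 3° of lean. One doubt: the fingertips met the lip with the reported TCP about 30 mm below it, so the press step's grasp-point height check passes only if it goes by the actual fingers.

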